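# Tighten the hold-down clamp a quarter turn past touch

## Task

Clamp the steel dropout plate that lies ready under the screw clamp: turn the black bar knob clockwise (seen from above) until the foot just touches the plate, then add a quarter of a turn and stop there. Keep the plate where it lies, let go of the knob and leave the other things alone.

Things in the scene. Friction and masses are not known exactly. Their poses are not given: they have to be found in the camera images.
- clamp: screw clamp fixed to the table: dark steel base plate 170 x 120 x 14 mm, upright steel post (24 mm diameter, top 122 mm above the table), grey arm with a vertical screw. Origin: centre of the base's underside; x runs from the screw (at x -35, y 0 mm) to the post (at x 55, y 0), z up. The arm is locked on the post, its top 106 to 112 mm above the table, at the screw 103 to 109
- knob_grip (a point): point on the screw's axis, 2 mm above the middle of the knob: a level black plastic bar 76 mm long, 14 mm thick, 24 mm high, to be pinched across its 14 mm from above; under it a 14 mm hub and 39 mm of bare screw. Its x axis runs along the bar and turns with it, z up. Starts 164 to 170 mm above the table, sinks 24 mm per turn clockwise
- clamp_knob (a joint): angle of the knob in rad, 0 at the start, growing clockwise seen from above (down, tightening); stops at 0 and 6.2. Steady friction of 0.15 N m holds it where it is left; the pressing foot adds up to 0.1 N m. One turn lowers the screw by 24 mm (3.8 mm per rad)
- foot_face (a point): centre of the flat underside of the clamp's foot, a dark steel disc of 25 mm diameter and 8 mm thickness on the screw's axis; it does not turn. It starts 4 to 10 mm above the plate, so it touches after about 60 to 150 degrees of turning
- clamp_foot (a joint): how far the spring-loaded foot is pushed up into the screw's nose, in m: 0 while it hangs free, growing by 0.024 per knob turn after touch (0.006 after a quarter turn); stop at 0.0115. From the side, the bare stem between foot and nose is 12 mm when free, 6 mm after a quarter turn. The spring starts at 8 N and rises by 2.6 N per mm
- rest_top (a point): centre of the top of the steel work rest (50 x 70 mm) on the base plate, straight under the screw, 30 mm above the table; axes as the clamp's
- dropout: the work: a flat dark grey steel bicycle dropout plate, 54 x 85 x 6 mm, with a slot in one end, loose on the work rest, its middle under the foot. Origin: centre of its underside
- c_clamp: bystander: red C-clamp lying flat, 163 x 130 x 18 mm, origin at the centre of its underside
- tape_roll: bystander: roll of blue tape lying flat, 105 mm diameter, 24 mm high, origin at the centre of its underside
- magnet_square: bystander: blue triangular welding magnet lying flat, 51 x 75 x 15 mm, origin at the centre of its underside
- wood_wedge: bystander: wooden wedge block, 45 x 120 x 24 mm, origin at the centre of its underside
Not all that is in view belongs to the job. Leave any blue or orange look-alike of the dropout alone.

How it is judged:
By the outcome, as a careful person would: the job done as asked, in the order asked, and still so for the second after the job is handed in, with the robot touching nothing.
It also fails if it takes over 67 s, if anything falls off the work surface, if the arm or the gripper's body presses on something with over 40 N, if the wrist force passes 120 N, or if a joint passes its speed limit or range.

## Robot

A 6-joint arm with a two-finger parallel gripper is mounted at the origin on a cart in front of the work surface, level with it; the furniture and walls round the work are solid. World frame = base frame: x ahead of the robot, y to its left, z up, the work surface at z = 0. Lengths are in mm, angles in rad, forces in N, time in s.
With the tool pointing down it reaches from about 300 to 775 mm from the base axis. Payload 14.6 kg.
Tool frame: the origin (TCP) lies on the centre line of the jaws, within the pads' length; the fingertips stand arm.tip_reach ahead of it and the grasp point (between the pads) lies 11 mm behind it (arm.tip_reach is the distance from the TCP to the fingertips, in mm); z points along the fingers, y is the line along which they close (so a half turn about z gives the same grasp; the last joint's range is limited). The gripper opens to 94 mm and grips with 3 to 60 N. Pads are 16 mm wide; open, the fingers measure 119 mm over their backs; the gripper's body (75 mm by 177 mm) begins 78 mm behind the grasp point.
Start: joints at [1.196, 0.3, 1.521, -0, 1.321, -0.067], TCP at [166.627, 524.142, 213.446] pointing down, gripper open.
Joint ranges: [-3.03, 3.03], [-0.79, 2.21], [0.23, 2.52], [-1.04, 4.18], [0, 3.07], [-2.55, 2.55]. Speed limits (rad/s): [2.22, 2.22, 2.57, 3.14, 3.14, 3.14].

## Interface

Orientations are given as [roll, pitch, yaw] about the fixed x, y, z axes, in that order (R = Rz(yaw) Ry(pitch) Rx(roll)).
In Python, from station import arm gives the robot as it stands. The module is installed in compiled form; this text tells all that it offers.
- The arm moves only by the tool play_rows, never from a script. Its argument "targets" is a list of rows, each a list of 3 entries, a list of its own where there are three numbers: the finger opening in m, from 0 to 0.094, then the shift along the tool's x, y, z in m, then the turn, a rotation vector about the tool's x, y, z in degrees. A call has 1 to 5 rows; each row is the pose to reach, as a shift and turn from the pose commanded when the call began, along the tool's axes at that moment; what a row does not reach only later rows make up. A row lasts 1/10 s, in which the tool goes at most 50 mm and 8.59 degrees, less where a joint would pass 70% of its speed; a pose out of reach is approached as far as the arm can. A call with a gripper value outside its range is refused whole. The fingers move at their own pace and stop on an object; the grip force is fixed at half the most. Time passes only in rows, so rows that repeat a pose let the fingers close. It gives the time, the measured TCP pose, the force, the opening and the grip force at its end, in the units of the state.
- arm.get_state(): the state, without advancing time (a new reading comes with each control period).
- arm.get_image(name): name is "side" or "top"; returns the picture (480x640x3 uint8, blue, green, red); there is no depth.
- arm.calibration(name): a dict with "mtx" (3x3 intrinsics, pixels), "R" (3x3) and "t" (3): a world point X has camera coordinates R X + t. Camera axes: x right, y down, z forward; pixel columns grow to the right and rows downward; lengths in mm; the calibration is good to about 2 mm. A picture is of the moment at which its call begins. calibration takes no time and is no camera call.
- arm.close_job(): hands the job in; it is judged then, once.
The state is a dict: "time_s": time; "joints": joint angles; "qd": joint speeds; "effort": joint torques, N m; "eef_pos": TCP position; "ee_rot": TCP orientation; "ft_force": force on the tool from outside, world axes, zero at the start; "wrist_torque": the same for the moment, N m; "finger_gap": opening from 0.0 (shut) to 1.0 (fully open); "gripper_force": force on a finger pad.
Only numpy, scipy, OpenCV 4.12 (cv2) and the standard library are available. Lean on these libraries where they do the work, as an engineer would, in place of code of your own. Each camera call takes 0.05 s, during which the arm holds its last target. There are 200 camera calls.

## Working session

There is one attempt and no reset: what is moved stays moved. The work goes in short steps, Python scripts to look and compute and a tool call to move; the robot and the scene stay as the last step left them, time stands still between calls to the robot, and variables do not carry over. Pictures are saved under pics/ and viewed, at most 10 in all, crops included, and the job is handed in when it is done.

Besides the shell and the picture viewer there is one more tool, called after "Call:" by a JSON object that holds its "fn" and its "kwargs". play_rows: Moves the arm, as the interface text tells. Its arguments: {"type":"object","properties":{"targets":{"type":"array","items":{"type":"array"}}},"required":["targets"]}

```bash
mkdir -p pics; python3 - <<'E'
from station import arm
import cv2
print(arm.get_state(), arm.tip_reach)
for n in("side","top"):
    cv2.imwrite(f"pics/{n}0.png",arm.get_image(n)); c=arm.calibration(n); print(n,c)
E
```

```text
{'time_s': 0.0, 'joints': array([ 1.19637540e+00,  3.00480305e-01,  1.52160306e+00, -1.71070394e-07,
        1.32069162e+00, -6.65999114e-02]), 'qd': array([ 9.00040766e-04, -1.61024267e-03, -2.64773273e-03, -5.85128161e-04,
        8.93411681e-05,  4.81075730e-04]), 'effort': array([-2.02225834e-03, -5.31811953e+01, -3.52723718e+01,  7.06928736e-02,
        2.45281780e-02, -1.18860912e-04]), 'eef_pos': array([166.54770874, 523.9035906 , 212.87197758]), 'ee_rot': array([-3.14041293e+00, -7.85197716e-05,  2.83377163e+00]), 'ft_force': array([ 0.43722904, -0.08906252, -0.89868822]), 'wrist_torque': array([ 0.01484654, -0.07708922,  0.02839621]), 'gripper_force': 0.0, 'finger_gap': 1.0013835005912435} 8.0
side {'mtx': array([[599.93590119,   0.        , 320.62600274],
       [  0.        , 599.93590119, 244.38739549],
       [  0.        ,   0.        ,   1.        ]]), 'R': array([[-0.21803638, -0.97588997,  0.00994487],
       [-0.80839091,  0.17488544, -0.56206691],
       [ 0.54677625, -0.13059038, -0.82703197]]), 't': array([  75.83007809,  513.08968194, 1314.43877758])}
top {'mtx': array([[469.73523348,   0.        , 316.82175174],
       [  0.        , 469.73523348, 240.71818947],
       [  0.        ,   0.        ,   1.        ]]), 'R': array([[-9.79484503e-02, -9.95191432e-01, -3.37440432e-04],
       [-9.74117153e-01,  9.59436818e-02, -2.04671888e-01],
       [ 2.03720085e-01, -1.97185878e-02, -9.78830580e-01]]), 't': array([  15.002016  ,  536.13045309, 1289.56481932])}
```

View pics/side0.png

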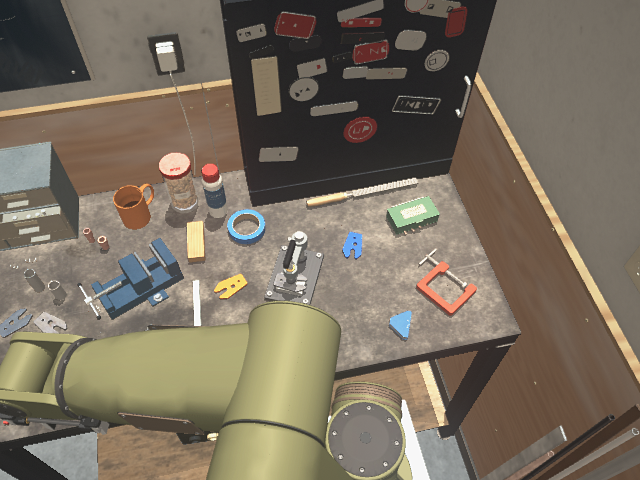

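View pics/top0.png

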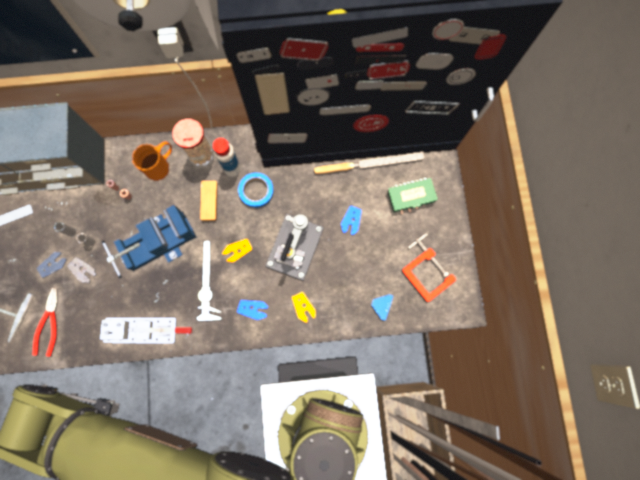

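The clamp is at about (293,262) in the side view and (295,245) in the top view. I'll enlarge both in one picture.

```bash
python3 - <<'E'
import cv2,numpy as np
s=cv2.imread("pics/side0.png")[220:310,255:335];t=cv2.imread("pics/top0.png")[200:290,255:335]
f=lambda a:cv2.resize(a,None,fx=5,fy=5,interpolation=cv2.INTER_CUBIC)
cv2.imwrite("pics/z0.png",np.hstack([f(s),f(t)]))
E
```

```text
(no output)
```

View pics/z0.png

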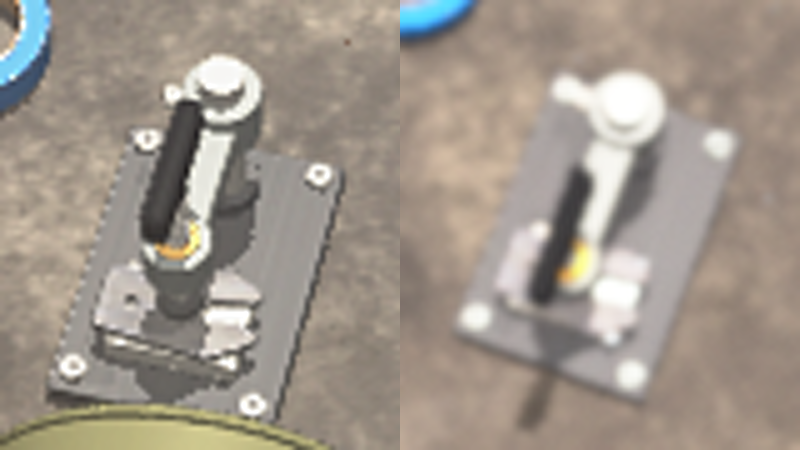

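The bar knob runs from about (292,241) to (286,267) in the side view and from (291,234) to (284,260) in the top view. The plate lies under the foot. Next I fit the bar from both silhouettes.

```bash
cat > h.py <<'E'
import cv2,numpy as np
from scipy.optimize import least_squares
from station import arm
C={n:arm.calibration(n) for n in("side","top")}
def proj(n,X):
    c=C[n];p=np.atleast_2d(X)@c["R"].T+c["t"];p=p@c["mtx"].T;return p[:,:2]/p[:,2:]
def ray(n,uv,z):
    c=C[n];d=c["R"].T@np.linalg.solve(c["mtx"],[*uv,1]);o=-c["R"].T@c["t"];return o+d*(z-o[2])/d[2]
def tri(us,ut):
    f=lambda X:np.r_[proj("side",X)[0]-us,proj("top",X)[0]-ut]
    r=least_squares(f,[450,50,150]);return r.x,r.fun
E
python3 - <<'E'
from h import *
cent={}
for n,box,seed,th in(("side",(235,272,280,298),(289,254),55),("top",(228,264,278,296),(287,248),75)):
    g=cv2.imread(f"pics/{n}0.png").max(2); m=np.zeros_like(g); m[box[0]:box[1],box[2]:box[3]]=(g[box[0]:box[1],box[2]:box[3]]<th)
    k,l,st,ce=cv2.connectedComponentsWithStats(m); L=l[seed[1],seed[0]]
    ys,xs=np.nonzero(l==L); print(n,L,st[L],ce[L]); cent[n]=ce[L]
    r=cv2.minAreaRect(np.c_[xs,ys].astype(np.float32)); print(r)
    print('\n'.join(''.join('#' if l[y,x]==L and L else '.' for x in range(box[2],box[3])) for y in range(*box[:2])))
print(tri(cent["side"],cent["top"]))
# base bolts (zoom px)
sb=np.array([[148,139],[319,175],[252,405],[72,366]])/5+[255,220]
tb=np.array([[565,88],[719,144],[631,374],[475,317]])/5+[255-80,200]
for a,b in zip(sb,tb): print(tri(a,b),ray("side",a,16),ray("top",b,16))
E
```

```text
side 0 [     0      0    640    480 307174] [319.50245463 239.49856433]
((319.5, 239.5), (479.0, 639.0), 90.0)
..................
..................
..................
..................
..................
..................
..................
..................
..................
..................
..................
..................
..................
..................
..................
..................
..................
..................
..................
..................
..................
..................
..................
..................
..................
..................
..................
..................
..................
..................
..................
..................
..................
..................
..................
..................
..................
top 1 [282 235  10  26  81] [286.60493827 247.81481481]
((286.70001220703125, 247.40000915527344), (3.4785051345825195, 26.246902465820312), 18.43494987487793)
..................
..................
..................
..................
..................
..................
............
[... 754 characters left out ...]
0525,  0.11333521,  0.02493795])) [620.6876194   39.82116228  16.        ] [621.69186794  40.18191291  16.        ]
(array([579.34662775, -47.14090867,  13.67605602]), array([ 0.22172201,  0.02057602, -0.23903753, -0.0489937 ])) [578.05863718 -46.22222551  16.        ] [578.58405121 -47.76979279  16.        ]
(array([447.29730512,  17.4404426 ,  15.67068159]), array([ 0.24050596,  0.02467812, -0.26725605, -0.05576109])) [447.32147422  18.06370928  16.        ] [447.01363681  16.67567806  16.        ]
(array([489.26177264, 104.42066351,  16.59570394]), array([ 0.05997634,  0.00856211, -0.06651631, -0.01487956])) [489.66052612 104.54551249  16.        ] [489.29923646 104.28155169  16.        ]
```

```bash
python3 - <<'E'
from h import *
g=cv2.imread("pics/side0.png").max(2); print(g[236:272,280:300])
m=np.zeros_like(g); m[236:272,280:300]=g[236:272,280:300]<78
k,l,st,ce=cv2.connectedComponentsWithStats(m); print(st,ce)
cs=ce[1:][st[1:,4].argmax()]
print(tri(cs,(286.6,247.6)))
a=proj("side",[503,44,165]),proj("top",[503,44,165]);print(a)
E
```

```text
[[148 148 143 144 152 159 162 153 166 175 169 181 232 232 191 245 251 249
  248 248]
 [137 147 152 153 152 156 160 158 235 243 221 185 230 234 193 149 255 255
  252 251]
 [139 139 141 142 142 159 162 147 252 237 255 231 230 236 152 104 104 166
  230 237]
 [136 132 135 141 149 157 162 125 248 254 255 183 187 235 231 131 112 113
  113 113]
 [137 136 137 148 146 145 152 156 185 219 122  62  61  62  92 120 117 116
  118 120]
 [144 136 141 139 136 145 155 147 131 133  74  67  72  74  62  96 148 148
  124 126]
 [142 139 143 142 143 156 158 165 173 136  75  71  76  74  62 135 246 246
  178 163]
 [149 147 153 157 162 171 168 160 157  88  68  73  78  73  60  77 237 240
  240 242]
 [153 153 158 162 164 165 163 157 156  82  69  74  77  70  58  52 120 170
  175 179]
 [140 130 149 155 157 158 149 147 125  74  71  76  74  69  53  81 115  92
   87  90]
 [134 177 202 238 221 253 217 158  84  68  73  78  73  64  46 189 242 165
  147 150]
 [123 148 251 253 172 233 239 170  80  69  75  78  72  59  47 190 234 237
  236 240]
 [129 148 221 253 209 252 238 141  74  72  76  77  70  54  77 234 234 231
  231 
[... 1655 characters left out ...]
32 152 136 144 134 255 248 237 244 124
   96 101]
 [160 159 157 175 232 198 219 182 213 171 170 161 236 255 174 232 242 120
   97 102]
 [159 159 157 126 221 233 141 218 236 237 236 235 251 219 236 242 194 106
   99 102]
 [157 164 161 118 153 227 144 123 171 198 204 192 149 237 242 226 109  90
  101 101]]
[[     0      0    640    480 307045]
 [   283    240     13     29    153]
 [   298    262      2      1      2]] [[319.51530232 239.49264114]
 [289.06535948 253.97385621]
 [298.5        262.        ]]
(array([501.89135277,  45.21919353, 163.93093002]), array([ 0.01768966,  0.00224407, -0.01890751, -0.00411688]))
(array([[289.47787468, 253.26790135]]), array([[286.9833806 , 247.05952235]]))
```

```bash
python3 - <<'E'
from h import *
from scipy.spatial.transform import Rotation as Ro
for n,a,b in(("side",(292.3,242),(286.3,262)),("top",(290.7,236),(284,259))):
    d=ray(n,a,176)-ray(n,b,176); print(n,np.hypot(*d[:2]),np.degrees(np.arctan2(d[1],d[0])))
c=np.array([502.5,44.5])
for n in C:   # silhouettes of bar for several yaws
    for y in(-16,-20,-24,-28,-32):
        u=np.array([np.cos(np.radians(y)),np.sin(np.radians(y)),0])*38
        e=proj(n,[np.r_[c,164]+u,np.r_[c,164]-u]); print(n,y,e.round(1).tolist())
s=arm.get_state(); R=Ro.from_euler("xyz",s["ee_rot"]).as_matrix()
print(R.round(3), R.T@(np.r_[c,215]-s["eef_pos"]))
E
```

```text
side 58.86258223640998 -25.027182309973398
top 62.981585511771634 -20.89965697425051
side -16 [[290.7, 240.8], [287.9, 267.0]]
side -20 [[291.8, 240.8], [286.8, 266.9]]
side -24 [[292.8, 241.0], [285.7, 266.8]]
side -28 [[293.9, 241.2], [284.6, 266.6]]
side -32 [[294.9, 241.5], [283.6, 266.3]]
top -16 [[289.6, 233.4], [284.0, 261.4]]
top -20 [[290.6, 233.6], [283.0, 261.2]]
top -24 [[291.6, 233.9], [282.1, 260.9]]
top -28 [[292.5, 234.2], [281.1, 260.6]]
top -32 [[293.4, 234.7], [280.2, 260.2]]
[[-0.953  0.303 -0.   ]
 [ 0.303  0.953 -0.001]
 [ 0.    -0.001 -1.   ]] [-465.4192392  -355.13710808   -1.73633352]
```

Call:
{"fn": "play_rows", "kwargs": {"targets": [[0.06,[-0.233,-0.178,-0.005],[0,0,5]],[0.06,[-0.233,-0.178,-0.005],[0,0,5]],[0.06,[-0.233,-0.178,-0.005],[0,0,5]],[0.06,[-0.233,-0.178,-0.005],[0,0,5]],[0.06,[-0.233,-0.178,-0.005],[0,0,5]]]}}

```text
time_s: 0.6
eef_pos: [310.5, 317.5, 217.7]
ee_rot: [-3.142, 0.0, 2.747]
ft_force: [0.5, 0.9, -0.6]
finger_gap: 0.645
gripper_force: 0.0
```

```bash
cat > g.py <<'E'
from h import *
import sys
from scipy.spatial.transform import Rotation as Ro
def go(x,y,z,yaw=None):
    s=arm.get_state(); R=Ro.from_euler("xyz",s["ee_rot"]).as_matrix()
    print(s["time_s"],s["eef_pos"].round(1),"yaw",np.degrees(s["ee_rot"]).round(2),"j6",s["joints"][5].round(3),"f",s["ft_force"].round(2),"t",s["wrist_torque"].round(3),"grip",s["gripper_force"],s["finger_gap"])
    print("shift",(R.T@(np.r_[x,y,z]-s["eef_pos"])).round(1))
if __name__=="__main__": go(*map(float,sys.argv[1:4]))
E
python3 g.py 502.5 44.5 215
```

```text
0.6 [310.5 317.5 217.7] yaw [-179.99    0.    157.39] j6 -0.462 f [ 0.51  0.89 -0.63] t [ 0.029 -0.042 -0.012] grip 0.0 0.6448395465374267
shift [-282.2 -178.2    2.7]
```

Call:
{"fn": "play_rows", "kwargs": {"targets": [[0.06,[0,0,0],[0,0,0]],[0.06,[0,0,0],[0,0,0]]]}}

```text
time_s: 0.8
eef_pos: [310.4, 318.8, 217.7]
ee_rot: [3.141, -0.0, 2.744]
ft_force: [-0.7, 0.6, 0.4]
finger_gap: 0.642
gripper_force: 0.0
```

```bash
python3 g.py 502.5 44.5 215
```

```text
0.8 [310.4 318.8 217.7] yaw [ 1.7999e+02 -1.0000e-02  1.5722e+02] j6 -0.457 f [-0.74  0.62  0.42] t [-0.027  0.013  0.043] grip 0.0 0.6423870425594773
shift [-283.3 -178.5    2.7]
```

Call:
{"fn": "play_rows", "kwargs": {"targets": [[0.06,[-0.283,-0.178,0.003],[0,0,0]],[0.06,[-0.283,-0.178,0.003],[0,0,0]],[0.06,[-0.283,-0.178,0.003],[0,0,0]],[0.06,[-0.283,-0.178,0.003],[0,0,0]],[0.06,[-0.283,-0.178,0.003],[0,0,0]]]}}

```text
time_s: 1.3
eef_pos: [454.7, 114.8, 215.4]
ee_rot: [3.141, -0.0, 2.749]
ft_force: [0.3, -0.5, -0.5]
finger_gap: 0.641
gripper_force: 0.0
```

```bash
python3 g.py 502.5 44.5 215
```

```text
1.3 [454.7 114.8 215.4] yaw [ 1.7999e+02 -1.0000e-02  1.5750e+02] j6 -1.009 f [ 0.28 -0.48 -0.53] t [0.049 0.011 0.043] grip 0.0 0.6413802046591695
shift [-71.1 -46.6   0.4]
```

Call:
{"fn": "play_rows", "kwargs": {"targets": [[0.06,[-0.071,-0.0463,0],[0,0,0]],[0.06,[-0.071,-0.0463,0],[0,0,0]],[0.06,[-0.071,-0.0463,0],[0,0,0]],[0.06,[-0.071,-0.0463,0],[0,0,0]]]}}

```text
time_s: 1.7
eef_pos: [501.7, 46.0, 214.9]
ee_rot: [-3.141, -0.001, 2.747]
ft_force: [-1.3, 0.3, -1.2]
finger_gap: 0.636
gripper_force: 0.0
```

```bash
python3 g.py 502.5 44.5 155; python3 - <<'E'
from h import *
s=arm.get_image("side");t=arm.get_image("top")
f=lambda a:cv2.resize(a[190:310,235:335],None,fx=4,fy=4,interpolation=cv2.INTER_CUBIC)
cv2.imwrite("pics/z1.png",np.hstack([f(s),f(t)]))
E
```

```text
1.7 [501.7  46.  214.9] yaw [-1.7998e+02 -6.0000e-02  1.5739e+02] j6 -1.158 f [-1.27  0.27 -1.22] t [-0.027  0.028 -0.036] grip 0.0 0.6361697733625472
shift [-1.4 -1.1 59.9]
```

View pics/z1.png

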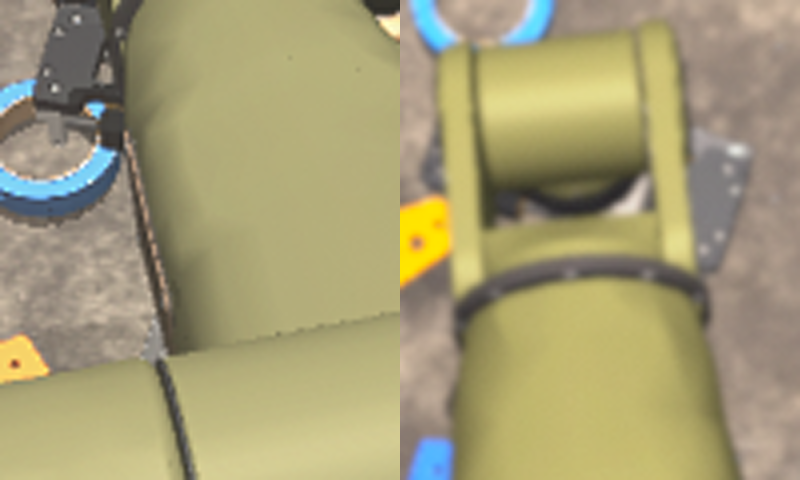

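The arm hides the clamp in both views at this pose, so I'll go by torque and look again after backing off. Now I descend onto the bar.

Call:
{"fn": "play_rows", "kwargs": {"targets": [[0.06,[-0.001,-0.001,0.035],[0,0,0]],[0.06,[-0.001,-0.001,0.045],[0,0,0]],[0.06,[-0.001,-0.001,0.056],[0,0,0]],[0.06,[-0.001,-0.001,0.059],[0,0,0]],[0.06,[-0.001,-0.001,0.059],[0,0,0]]]}}

```text
time_s: 2.3
eef_pos: [502.4, 44.0, 156.8]
ee_rot: [3.142, 0.0, 2.747]
ft_force: [0.7, -0.1, -0.6]
finger_gap: 0.643
gripper_force: 0.0
```

```bash
python3 g.py 502.5 44.5 155
```

```text
2.3 [502.4  44.  156.8] yaw [1.8000e+02 1.0000e-02 1.5739e+02] j6 -1.161 f [ 0.67 -0.1  -0.63] t [-0.024 -0.035 -0.017] grip 0.0 0.6427963441101363
shift [0.1 0.5 1.8]
```

Call:
{"fn": "play_rows", "kwargs": {"targets": [[0.0,[0,0,0.001],[0,0,0]],[0.0,[0,0,0.001],[0,0,0]],[0.0,[0,0,0.001],[0,0,0]],[0.0,[0,0,0.001],[0,0,0]],[0.0,[0,0,0.001],[0,0,0]]]}}

```text
time_s: 2.8
eef_pos: [502.3, 43.7, 155.6]
ee_rot: [3.142, 0.0, 2.746]
ft_force: [-1.6, 0.2, -0.7]
finger_gap: 0.25
gripper_force: 0.0
```

```bash
python3 g.py 502.5 44.5 155
```

```text
2.8 [502.3  43.7 155.6] yaw [1.8000e+02 1.0000e-02 1.5736e+02] j6 -1.162 f [-1.6   0.24 -0.67] t [-0.027 -0.011 -0.034] grip 0.0 0.24994395983477913
shift [0.2 0.8 0.6]
```

Call:
{"fn": "play_rows", "kwargs": {"targets": [[0.0,[0,0,0],[0,0,0]],[0.0,[0,0,0],[0,0,0]],[0.0,[0,0,0],[0,0,0]],[0.0,[0,0,0],[0,0,0]]]}}

```text
time_s: 3.2
eef_pos: [502.5, 44.1, 155.6]
ee_rot: [3.141, 0.0, 2.747]
ft_force: [2.2, 4.9, 1.8]
finger_gap: 0.147
gripper_force: 29.5
```

```bash
python3 g.py 502.5 44.5 155
```

```text
3.2 [502.5  44.1 155.6] yaw [1.7995e+02 2.0000e-02 1.5737e+02] j6 -1.162 f [2.19 4.9  1.82] t [ 0.939 -0.356 -0.137] grip 29.51656848192215 0.1474706520400068
shift [0.2 0.4 0.6]
```

Call:
{"fn": "play_rows", "kwargs": {"targets": [[0.0,[0,0,0.0005],[0,0,8]],[0.0,[0,0,0.0011],[0,0,16]],[0.0,[0,0,0.0016],[0,0,24]],[0.0,[0,0,0.0021],[0,0,32]],[0.0,[0,0,0.0027],[0,0,40]]]}}

```text
time_s: 3.7
eef_pos: [502.4, 44.1, 153.0]
ee_rot: [3.141, -0.0, 2.043]
ft_force: [-0.5, 5.2, 4.0]
finger_gap: 0.148
gripper_force: 29.9
```

```bash
python3 g.py 502.5 44.5 155
```

```text
3.7 [502.4  44.1 153. ] yaw [ 1.7996e+02 -2.0000e-02  1.1706e+02] j6 -0.458 f [-0.5   5.23  3.97] t [0.96  0.145 0.155] grip 29.945069393143058 0.1478380044236591
shift [ 0.3  0.3 -2. ]
```

Torque during turning is 0.155 N m, which matches the thread friction. I'll continue in small steps and average the torque.

```bash
cat > m.py <<'E'
from h import *
v=[];f=[];e=[];y=[]
for i in range(5):
    s=arm.get_state();v.append(s["wrist_torque"]);f.append(s["ft_force"]);e.append(s["effort"][5]);y.append(s["ee_rot"][2]);arm.get_image("top")
print("t",s["time_s"],"knob",157.37-np.degrees(np.mean(y)).round(2),s["eef_pos"].round(1),"T",np.mean(v,0).round(3),"+-",np.std(v,0)[2].round(3),"F",np.mean(f,0).round(2),"e6",np.mean(e).round(3),"j6",s["joints"][5].round(2),"grip",s["gripper_force"].round(1))
E
python3 m.py
```

```text
Traceback (most recent call last):
  File "m.py", line 5, in <module>
    print("t",s["time_s"],"knob",157.37-np.degrees(np.mean(y)).round(2),s["eef_pos"].round(1),"T",np.mean(v,0).round(3),"+-",np.std(v,0)[2].round(3),"F",np.mean(f,0).round(2),"e6",np.mean(e).round(3),"j6",s["joints"][5].round(2),"grip",s["gripper_force"].round(1))
                                                                                                                                                                                                                                            ^^^^^^^^^^^^^^^^^^^^^^^^
AttributeError: 'float' object has no attribute 'round'
```

Call:
{"fn": "play_rows", "kwargs": {"targets": [[0.0,[0,0,0.0003],[0,0,4]],[0.0,[0,0,0.0005],[0,0,8]],[0.0,[0,0,0.0007],[0,0,11]],[0.0,[0,0,0.0009],[0,0,13]],[0.0,[0,0,0.001],[0,0,15]]]}}

```text
time_s: 4.45
eef_pos: [502.3, 44.1, 152.0]
ee_rot: [3.141, -0.001, 1.786]
ft_force: [0.0, 5.2, 2.3]
finger_gap: 0.146
gripper_force: 29.9
```

```bash
python3 m.py
```

```text
Traceback (most recent call last):
  File "m.py", line 5, in <module>
    print("t",s["time_s"],"knob",157.37-np.degrees(np.mean(y)).round(2),s["eef_pos"].round(1),"T",np.mean(v,0).round(3),"+-",np.std(v,0)[2].round(3),"F",np.mean(f,0).round(2),"e6",np.mean(e).round(3),"j6",s["joints"][5].round(2),"grip",s["gripper_force"].round(1))
                                                                                                                                                                                                                                            ^^^^^^^^^^^^^^^^^^^^^^^^
AttributeError: 'float' object has no attribute 'round'
```

```bash
sed -i 's/,"grip",s\["gripper_force"\].round(1)//' m.py; python3 m.py
```

```text
t 4.9 knob 54.99000000000001 [502.3  44.1 152. ] T [ 0.898  0.167 -0.002] +- 0.033 F [-0.54  5.17  3.4 ] e6 -0.008 j6 -0.2
```

Call:
{"fn": "play_rows", "kwargs": {"targets": [[0.0,[0,0,0.0002],[0,0,2]],[0.0,[0,0,0.0003],[0,0,4]],[0.0,[0,0,0.0004],[0,0,6]],[0.0,[0,0,0.0005],[0,0,8]],[0.0,[0,0,0.0007],[0,0,10]]]}}

```text
time_s: 5.45
eef_pos: [502.3, 44.1, 151.4]
ee_rot: [3.141, -0.001, 1.611]
ft_force: [-1.0, 6.0, 5.4]
finger_gap: 0.144
gripper_force: 29.9
```

```bash
python3 m.py
```

```text
t 5.65 knob 65.06 [502.3  44.1 151.4] T [0.877 0.258 0.048] +- 0.057 F [-0.81  5.    3.6 ] e6 -0.016 j6 -0.03
```

Call:
{"fn": "play_rows", "kwargs": {"targets": [[0.0,[0,0,0.0002],[0,0,2]],[0.0,[0,0,0.0003],[0,0,4]],[0.0,[0,0,0.0004],[0,0,6]],[0.0,[0,0,0.0005],[0,0,8]],[0.0,[0,0,0.0007],[0,0,10]]]}}

```text
time_s: 6.2
eef_pos: [502.3, 44.1, 150.7]
ee_rot: [3.142, -0.001, 1.436]
ft_force: [-1.1, 5.5, 5.1]
finger_gap: 0.145
gripper_force: 29.9
```

```bash
python3 m.py
```

```text
t 6.4 knob 75.07000000000001 [502.3  44.1 150.7] T [0.889 0.334 0.063] +- 0.029 F [-1.01  5.28  4.13] e6 -0.018 j6 0.15
```

Held torque relaxes, so it can't pinpoint the touch. Touch comes at 150° at the latest, so I turn to 150°, which is always safe. Then I back off and measure how far the foot sank in the pictures.

Call:
{"fn": "play_rows", "kwargs": {"targets": [[0.0,[0,0,0.0003],[0,0,5]],[0.0,[0,0,0.0007],[0,0,10]],[0.0,[0,0,0.001],[0,0,15]],[0.0,[0,0,0.0013],[0,0,20]],[0.0,[0,0,0.0017],[0,0,25]]]}}

```text
time_s: 6.95
eef_pos: [502.3, 44.1, 149.1]
ee_rot: [-3.141, -0.001, 0.998]
ft_force: [-2.6, 5.1, 6.8]
finger_gap: 0.147
gripper_force: 30.0
```

```bash
sed -i 's/range(5)/range(1)/' m.py; python3 m.py
```

```text
t 6.95 knob 100.18 [502.3  44.1 149.1] T [0.982 0.525 0.139] +- 0.0 F [-2.62  5.05  6.8 ] e6 -1.662 j6 0.59
```

Call:
{"fn": "play_rows", "kwargs": {"targets": [[0.0,[0,0,0.0003],[0,0,5]],[0.0,[0,0,0.0007],[0,0,10]],[0.0,[0,0,0.001],[0,0,15]],[0.0,[0,0,0.0013],[0,0,20]],[0.0,[0,0,0.0017],[0,0,25]]]}}

```text
time_s: 7.5
eef_pos: [502.3, 44.2, 147.5]
ee_rot: [-3.141, -0.001, 0.562]
ft_force: [-3.0, 5.4, 6.2]
finger_gap: 0.147
gripper_force: 30.0
```

```bash
python3 m.py
```

```text
t 7.5 knob 125.18 [502.3  44.2 147.5] T [1.081 0.715 0.179] +- 0.0 F [-2.96  5.42  6.24] e6 -1.652 j6 1.02
```

Call:
{"fn": "play_rows", "kwargs": {"targets": [[0.0,[0,0,0.0003],[0,0,5]],[0.0,[0,0,0.0007],[0,0,10]],[0.0,[0,0,0.001],[0,0,15]],[0.0,[0,0,0.0013],[0,0,20]],[0.0,[0,0,0.0017],[0,0,25]]]}}

```text
time_s: 8.05
eef_pos: [502.3, 44.2, 145.8]
ee_rot: [-3.141, -0.0, 0.126]
ft_force: [-4.3, 5.8, 6.8]
finger_gap: 0.143
gripper_force: 30.0
```

```bash
python3 m.py
```

```text
t 8.05 knob 150.18 [502.3  44.2 145.8] T [1.116 0.734 0.173] +- 0.0 F [-4.34  5.76  6.8 ] e6 -1.639 j6 1.46
```

Call:
{"fn": "play_rows", "kwargs": {"targets": [[0.05,[0,0,0],[0,0,0]],[0.05,[0,0,0],[0,0,0]],[0.05,[0,0,0],[0,0,0]],[0.05,[0,0,0],[0,0,0]],[0.05,[0,0,0],[0,0,0]]]}}

```text
time_s: 8.6
eef_pos: [502.3, 43.6, 145.2]
ee_rot: [3.142, 0.0, 0.129]
ft_force: [-0.3, 0.8, 0.1]
finger_gap: 0.518
gripper_force: 0.0
```

Call:
{"fn": "play_rows", "kwargs": {"targets": [[0.05,[0,0,-0.04],[0,0,0]],[0.05,[0,0,-0.07],[0,0,0]],[0.05,[0,0,-0.07],[0,0,-8]],[0.05,[0,0,-0.07],[0,0,-16]],[0.05,[0,0,-0.07],[0,0,-24]]]}}

```text
time_s: 9.1
eef_pos: [502.3, 43.6, 215.4]
ee_rot: [3.141, -0.0, 0.553]
ft_force: [-0.2, 0.2, -0.6]
finger_gap: 0.527
gripper_force: 0.0
```

```bash
python3 g.py 200 480 215
```

```text
9.1 [502.3  43.6 215.4] yaw [ 1.7999e+02 -1.0000e-02  3.1690e+01] j6 1.032 f [-0.18  0.16 -0.63] t [-0.018  0.107  0.018] grip 0.0 0.5270814225652634
shift [-2.800e+01 -5.301e+02  3.000e-01]
```

Call:
{"fn": "play_rows", "kwargs": {"targets": [[0.05,[-0.028,-0.53,0],[0,0,-8]],[0.05,[-0.028,-0.53,0],[0,0,-16]],[0.05,[-0.028,-0.53,0],[0,0,-24]],[0.05,[-0.028,-0.53,0],[0,0,-32]],[0.05,[-0.028,-0.53,0],[0,0,-40]]]}}

```text
time_s: 9.6
eef_pos: [359.7, 251.3, 215.5]
ee_rot: [3.141, -0.0, 1.251]
ft_force: [0.4, 0.8, -0.4]
finger_gap: 0.53
gripper_force: 0.0
```

```bash
python3 g.py 200 480 215
```

```text
9.6 [359.7 251.3 215.5] yaw [ 1.7998e+02 -2.0000e-02  7.1680e+01] j6 0.846 f [ 0.43  0.83 -0.39] t [-0.096  0.009  0.036] grip 0.0 0.5301891632147684
shift [ 166.9 -223.5    0.4]
```

Call:
{"fn": "play_rows", "kwargs": {"targets": [[0.05,[0.167,-0.224,0],[0,0,-8]],[0.05,[0.167,-0.224,0],[0,0,-16]],[0.05,[0.167,-0.224,0],[0,0,-24]],[0.05,[0.167,-0.224,0],[0,0,-32]],[0.05,[0.167,-0.224,0],[0,0,-40]]]}}

```text
time_s: 10.1
eef_pos: [217.3, 457.1, 215.4]
ee_rot: [3.141, -0.0, 1.95]
ft_force: [0.6, -0.5, 0.7]
finger_gap: 0.53
gripper_force: 0.0
```

```bash
cat > look.py <<'E'
from h import *
import sys
n=sys.argv[1]
for c in C:
    a=np.mean([arm.get_image(c).astype(float) for _ in range(3)],0); cv2.imwrite(f"pics/{c}{n}.png",a.round().astype(np.uint8))
f=lambda a:cv2.resize(a,None,fx=5,fy=5,interpolation=cv2.INTER_CUBIC)
cv2.imwrite(f"pics/zz{n}.png",np.hstack([f(cv2.imread("pics/side0.png")[220:310,255:335]),f(cv2.imread(f"pics/side{n}.png")[220:310,255:335])]))
E
python3 look.py 1; python3 g.py 502.3 43.8 215
```

```text
10.4 [219.5 454.9 215.2] yaw [-1.8000e+02  2.0000e-02  1.1126e+02] j6 0.678 f [-0.9  -0.85 -0.1 ] t [-0.087  0.094 -0.009] grip 0.0 0.529106212903114
shift [-4.857e+02  1.145e+02  4.000e-01]
```

View pics/zz1.png

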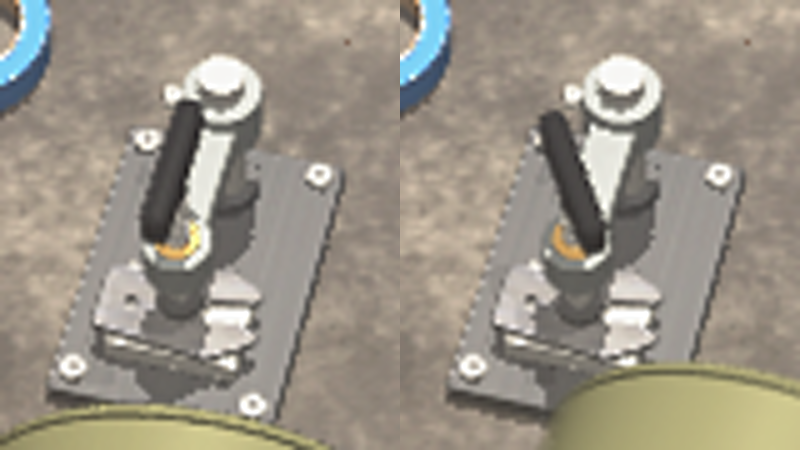

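The foot sits at about (291,281) px in both pictures and has moved down slightly in the second. The plate looks unmoved. I'll get the foot shift from the pixel profiles.

```bash
python3 - <<'E'
from h import *
a=[cv2.cvtColor(cv2.imread(f"pics/side{i}.png"),cv2.COLOR_BGR2GRAY) for i in(0,1)]
for g in a: print(g[268:290,281:303])
# predicted geometry
S=[502.4,44.0]
for z in(36,40,44,46,52,60,64,103): print(z,proj("side",[*S,z]).round(2))
t=np.linspace(0,2*np.pi,72)
for z in(36,44,52,54):
    p=proj("side",np.c_[S[0]+12.5*np.cos(t),S[1]+12.5*np.sin(t),0*t+z]); print(z,p.min(0).round(2),p.max(0).round(2))
print(proj("side",[[*S,36]])-proj("side",[[*S,46]]))
E
```

```text
[[155 155 145 117  81  79  64 124 147 132 140 115 245 234 235 243 122  94
   98  99  98  98]
 [154 153 172 231 197 186 149 173 151 153 137 195 245 161 231 241 118  94
   98  98  99  98]
 [154 153 125 220 232 134 176 194 196 195 193 230 191 235 241 192 104  96
   99  98  98  96]
 [158 156 116 152 226 143 120 147 161 166 161 138 236 241 224 108  89  98
   98  98  96 101]
 [211 185 123  81 152 132 149 150 150 148 145 240 243 198 106  87  93  97
   94 102 101 151]
 [232 238 173  96  84 107 143 146 149 150 150 219 174  96  90  89  92 106
  103 153 156 151]
 [185 189 147  92  90  91  91  90  93  95  89  88  90  93  93  88 104 174
  172 175 173 141]
 [188 192 201 111  87  92  94  95  95  97  95  93  94  94  92  96 115 195
  196 199 203 204]
 [191 191 194 154 101  91  94  95  96  95  94  94  95  93  90 114 137 212
  212 211 205 208]
 [197 195 192 195 156  99  93  96  96  95  94  95  95  92 101 127 220 221
  219 217 217 217]
 [191 192 191 190 195 125  94  99  96  96  97 100  93  89 111 126 214 217
  219 222 219 218]
 [ 78 160 191 192 198 104  87  90 104 108 119 103  91  91  89 121 188 200
  2
[... 2626 characters left out ...]
 120 114 114 113 113 113 114 116 130 133 133 133 132 127 134 205 209
  203 198 198 196]
 [ 89 100 127 115 116 116 129 131 132 135 135 133 130 133 128 216 217 211
  210 204 200 202]
 [152 116  98  96 100 108 131 133 134 135 133 130 125 124 121 214 218 215
  215 212 216 214]
 [152 172 183 154 112 108  85 103 120 134 132 133 135 128 135 210 216 218
  211 206 227 194]]
36 [[291.17 280.85]]
40 [[291.12 280.05]]
44 [[291.07 279.26]]
46 [[291.05 278.86]]
52 [[290.97 277.66]]
60 [[290.88 276.04]]
64 [[290.83 275.23]]
103 [[290.34 267.11]]
36 [286.34 276.71] [295.99 285.02]
44 [286.22 275.11] [295.92 283.44]
52 [286.1 273.5] [295.85 281.85]
54 [286.07 273.09] [295.83 281.45]
[[0.11905787 1.98694011]]
```

The foot sank about 1.25 px, or 6.3 mm at 0.2 px/mm. That puts the touch at about 94° and the target at about 184°. I'll check it with a subpixel fit while heading back.

```bash
python3 - <<'E'
from h import *
from scipy.ndimage import shift
a=[cv2.imread(f"pics/side{i}.png").astype(float) for i in(0,1)]
for name,r,c in(("all",slice(280,286),slice(287,294)),("low",slice(283,286),slice(288,293)),("top",slice(281,284),slice(288,293))):
    best=[]
    for o in(1,3):
        e=[(np.abs(np.minimum(a[1],118)-shift(np.minimum(a[0],118),(d,0.025*d,0),order=o))[r,c].mean(),d) for d in np.arange(.5,2.5,.05)]
        best.append(min(e))
    print(name,best)
E
python3 g.py 502.3 44.4 215
```

```text
all [(np.float64(3.8890793650793776), np.float64(1.2000000000000006)), (np.float64(3.6372262336735863), np.float64(1.2000000000000006))]
low [(np.float64(2.8036888888888827), np.float64(1.2000000000000006)), (np.float64(2.552411671290852), np.float64(1.1500000000000006))]
top [(np.float64(2.1669333333332896), np.float64(1.2000000000000006)), (np.float64(2.0436149277189615), np.float64(1.1000000000000005))]
10.4 [219.5 454.9 215.2] yaw [-1.8000e+02  2.0000e-02  1.1126e+02] j6 0.678 f [-0.9  -0.85 -0.1 ] t [-0.087  0.094 -0.009] grip 0.0 0.529106212903114
shift [-4.851e+02  1.147e+02  4.000e-01]
```

Call:
{"fn": "play_rows", "kwargs": {"targets": [[0.05,[-0.243,0.0574,0],[0,0,-8]],[0.05,[-0.243,0.0574,0],[0,0,-16]],[0.05,[-0.243,0.0574,0],[0,0,-24]],[0.05,[-0.243,0.0574,0],[0,0,-32]],[0.05,[-0.243,0.0574,0],[0,0,-40]]]}}

```text
time_s: 10.9
eef_pos: [345.0, 273.4, 215.6]
ee_rot: [3.141, 0.0, 2.589]
ft_force: [0.0, 0.5, -0.1]
finger_gap: 0.53
gripper_force: 0.0
```

```bash
python3 g.py 502.3 44.4 215
```

```text
10.9 [345.  273.4 215.6] yaw [1.7996e+02 3.0000e-02 1.4832e+02] j6 -0.431 f [ 0.02  0.53 -0.13] t [-0.039  0.011  0.017] grip 0.0 0.5296445102370505
shift [-254.1 -112.3    0.7]
```

Call:
{"fn": "play_rows", "kwargs": {"targets": [[0.05,[-0.23,-0.1,0],[0,0,-8]],[0.05,[-0.23,-0.1,0],[0,0,-16]],[0.05,[-0.23,-0.1,0],[0,0,-24]],[0.05,[-0.23,-0.1,0],[0,0,-32]],[0.05,[-0.23,-0.1,0],[0,0,-36]]]}}

```text
time_s: 11.4
eef_pos: [470.5, 91.7, 215.8]
ee_rot: [3.142, 0.001, -3.066]
ft_force: [0.6, 0.9, 0.1]
finger_gap: 0.532
gripper_force: 0.0
```

Call:
{"fn": "play_rows", "kwargs": {"targets": [[0.05,[0,0,0],[0,0,0]],[0.05,[0,0,0],[0,0,0]]]}}

```text
time_s: 11.6
eef_pos: [470.0, 92.8, 215.3]
ee_rot: [3.142, -0.0, -3.075]
ft_force: [0.2, 0.6, -0.7]
finger_gap: 0.531
gripper_force: 0.0
```

```bash
python3 g.py 502.3 44.4 215
```

```text
11.6 [470.   92.8 215.3] yaw [ 1.8000e+02 -1.0000e-02 -1.7616e+02] j6 -1.519 f [ 0.23  0.59 -0.74] t [ 0.033  0.015 -0.042] grip 0.0 0.5309883805022125
shift [-29.  -50.5   0.2]
```

Call:
{"fn": "play_rows", "kwargs": {"targets": [[0.05,[-0.029,-0.0505,0],[0,0,-3.4]],[0.05,[-0.029,-0.0505,0],[0,0,-3.4]],[0.05,[-0.029,-0.0505,0],[0,0,-3.4]],[0.05,[-0.029,-0.0505,0],[0,0,-3.4]]]}}

```text
time_s: 12.0
eef_pos: [501.9, 47.2, 215.3]
ee_rot: [3.141, -0.0, -3.01]
ft_force: [-0.3, 0.5, 0.3]
finger_gap: 0.531
gripper_force: 0.0
```

```bash
python3 g.py 502.3 44.4 145.6
```

```text
12.0 [501.9  47.2 215.3] yaw [ 1.7999e+02 -1.0000e-02 -1.7248e+02] j6 -1.681 f [-0.35  0.5   0.27] t [0.053 0.033 0.084] grip 0.0 0.5305152918785727
shift [-0.1 -2.9 69.7]
```

Call:
{"fn": "play_rows", "kwargs": {"targets": [[0.05,[0,-0.001,0.02],[0,0,0]],[0.05,[0,-0.001,0.05],[0,0,0]],[0.05,[0,-0.001,0.067],[0,0,0]],[0.05,[0,-0.001,0.069],[0,0,0]],[0.05,[0,-0.001,0.069],[0,0,0]]]}}

```text
time_s: 12.5
eef_pos: [502.5, 46.2, 146.8]
ee_rot: [3.142, 0.0, -3.009]
ft_force: [1.0, 0.5, 1.0]
finger_gap: 0.532
gripper_force: 0.0
```

```bash
python3 g.py 502.3 44.4 145.6
```

```text
12.5 [502.5  46.2 146.8] yaw [ 180.      0.   -172.39] j6 -1.685 f [1.   0.46 0.97] t [ 0.021 -0.03   0.006] grip 0.0 0.5319298369235536
shift [ 0.4 -1.7  1.2]
```

Call:
{"fn": "play_rows", "kwargs": {"targets": [[0.05,[0,-0.0017,0.001],[0,0,0.4]],[0.0,[0,-0.0017,0.001],[0,0,0.4]],[0.0,[0,-0.0017,0.001],[0,0,0.4]],[0.0,[0,-0.0017,0.001],[0,0,0.4]],[0.0,[0,-0.0017,0.001],[0,0,0.4]]]}}

```text
time_s: 13.0
eef_pos: [503.0, 43.6, 145.5]
ee_rot: [-3.142, 0.0, -3.016]
ft_force: [-0.7, 0.4, -0.5]
finger_gap: 0.226
gripper_force: 0.0
```

Call:
{"fn": "play_rows", "kwargs": {"targets": [[0.0,[0,0,0],[0,0,0]],[0.0,[0,0,0],[0,0,0]],[0.0,[0,0,0],[0,0,0]],[0.0,[0,0,0],[0,0,0]]]}}

```text
time_s: 13.4
eef_pos: [502.9, 44.3, 145.4]
ee_rot: [3.14, 0.0, -3.016]
ft_force: [-0.2, 5.0, 2.4]
finger_gap: 0.147
gripper_force: 30.0
```

```bash
python3 g.py 502.3 44.4 145.6
```

```text
13.4 [502.9  44.3 145.4] yaw [ 1.7993e+02  1.0000e-02 -1.7282e+02] j6 -1.682 f [-0.21  4.95  2.4 ] t [ 1.     0.179 -0.082] grip 29.983074367046356 0.14665793099746968
shift [ 0.6  0.2 -0.2]
```

Call:
{"fn": "play_rows", "kwargs": {"targets": [[0.0,[0,0,0.0005],[0,0,8]],[0.0,[0,0,0.0011],[0,0,16]],[0.0,[0,0,0.0016],[0,0,24]],[0.0,[0,0,0.0021],[0,0,32]],[0.0,[0,0,0.0021],[0,0,32]]]}}

```text
time_s: 13.9
eef_pos: [502.9, 44.1, 143.3]
ee_rot: [3.141, -0.0, 2.706]
ft_force: [-1.8, 3.8, 2.5]
finger_gap: 0.144
gripper_force: 30.0
```

```bash
python3 g.py 502.3 44.4 145.6
```

```text
13.9 [502.9  44.1 143.3] yaw [ 1.7997e+02 -2.0000e-02  1.5506e+02] j6 -1.121 f [-1.75  3.82  2.53] t [ 0.732  0.282 -0.105] grip 29.984471616335213 0.1444187120603804
shift [ 0.7  0.1 -2.3]
```

Call:
{"fn": "play_rows", "kwargs": {"targets": [[0.05,[0,0,0],[0,0,0]],[0.05,[0,0,0],[0,0,0]],[0.05,[0,0,0],[0,0,0]],[0.05,[0,0,0],[0,0,0]],[0.05,[0,0,0],[0,0,0]]]}}

```text
time_s: 14.4
eef_pos: [502.9, 43.6, 143.2]
ee_rot: [-3.142, 0.0, 2.709]
ft_force: [-0.3, 0.1, 0.3]
finger_gap: 0.52
gripper_force: 0.0
```

Call:
{"fn": "play_rows", "kwargs": {"targets": [[0.05,[0,0,-0.04],[0,0,0]],[0.05,[0,0,-0.075],[0,0,0]],[0.05,[0,0,-0.075],[0,0,0]]]}}

```text
time_s: 14.7
eef_pos: [504.5, 43.7, 222.6]
ee_rot: [3.139, 0.006, 2.709]
ft_force: [0.2, -1.0, -0.1]
finger_gap: 0.531
gripper_force: 0.0
```

```bash
python3 g.py 180 500 215
```

```text
14.7 [504.5  43.7 222.6] yaw [179.83   0.37 155.21] j6 -1.124 f [ 0.16 -1.01 -0.06] t [-0.042  0.026 -0.007] grip 0.0 0.5306066360002164
shift [486.  278.2   5.3]
```

Knob angle is now 182.3°. I move away and verify.

Call:
{"fn": "play_rows", "kwargs": {"targets": [[0.05,[0.486,0.278,0.003],[0,0,0]],[0.05,[0.486,0.278,0.003],[0,0,0]],[0.05,[0.486,0.278,0.003],[0,0,0]],[0.05,[0.486,0.278,0.003],[0,0,0]],[0.05,[0.486,0.278,0.003],[0,0,0]]]}}

```text
time_s: 15.2
eef_pos: [356.5, 248.6, 216.4]
ee_rot: [-3.141, -0.0, 2.708]
ft_force: [0.9, 0.1, -0.8]
finger_gap: 0.534
gripper_force: 0.0
```

Call:
{"fn": "play_rows", "kwargs": {"targets": [[0.05,[0.25,0.15,0],[0,0,0]],[0.05,[0.25,0.15,0],[0,0,0]],[0.05,[0.25,0.15,0],[0,0,0]],[0.05,[0.25,0.15,0],[0,0,0]],[0.05,[0.25,0.15,0],[0,0,0]]]}}

```text
time_s: 15.7
eef_pos: [215.8, 455.5, 216.3]
ee_rot: [-3.141, 0.0, 2.709]
ft_force: [0.9, 0.1, 0.6]
finger_gap: 0.531
gripper_force: 0.0
```

Call:
{"fn": "play_rows", "kwargs": {"targets": [[0.05,[0,0,0],[0,0,0]],[0.05,[0,0,0],[0,0,0]],[0.05,[0,0,0],[0,0,0]]]}}

```text
time_s: 16.0
eef_pos: [218.0, 453.4, 216.5]
ee_rot: [-3.141, 0.0, 2.708]
ft_force: [-0.0, 0.6, 0.4]
finger_gap: 0.533
gripper_force: 0.0
```

```bash
python3 look.py 2; python3 - <<'E'
from h import *
a=[cv2.cvtColor(cv2.imread(f"pics/side{i}.png"),cv2.COLOR_BGR2GRAY) for i in(0,1,2)]
print(a[1][276:290,284:300]);print(a[2][276:290,284:300])
E
```

```text
[[155 101  91  94  96  97  95  94  94  94  93  92 115 138 213 213]
 [196 155 105  93  96  96  95  95  95  95  92 109 128 221 222 220]
 [191 195 159 100 101  96  95  97 101 101  91 110 126 215 218 220]
 [195 194 120  89 114 109 110 121 117 101  91 109 122 189 201 207]
 [191 120 106  91  95 115 121 120 108  93  99 101 140  94  84  88]
 [109 113  89  88  90  95 110 106  91  90  89  77 133 193 183 196]
 [111 112  92  87  90  91  90  89  90  90  87 125 216 255 255 254]
 [112 114 117  77  81  87  90  90  88  86  67 149 255 253 251 250]
 [111 112 114 104  86  73  79  72  71  82 101 117 225 229 224 232]
 [109 110 113 114 116 106  96  94 114 130 128 124 115 197 206 202]
 [114 113 113 113 114 116 130 133 133 133 132 127 134 205 209 203]
 [115 116 116 129 131 132 135 135 133 130 133 128 216 217 211 210]
 [ 96 100 108 131 133 134 135 133 130 125 124 121 214 218 215 215]
 [154 112 108  85 103 120 134 132 133 135 128 135 210 216 218 211]]
[[155 101  91  94  96  96  95  94  94  95  93  93 114 138 213 213]
 [196 156 105  93  96  96  95  95  95  96  93 109 128 221 222 220]
 [190 194 159 101 101  96  95  97 101 103  91 110 126 215 218 220]
 [193 198 120  92 114 110 110 121 118 105  91 109 123 189 202 208]
 [192 194 119  90 101 117 120 120 114  97  99 101 140  94  84  88]
 [191 196 104  87  89  95 111 105  91  90  89  77 133 193 184 196]
 [117 106  89  86  90  91  90  90  90  90  88 125 216 255 255 254]
 [120 112 116  77  81  90  90  90  88  88  68 149 255 253 251 250]
 [108 111 114 105  86  73  79  71  72  82 101 118 225 229 224 232]
 [106 109 113 114 117 106  95  94 114 130 129 124 115 198 206 202]
 [115 114 115 113 114 117 130 133 133 133 132 128 134 205 209 203]
 [130 130 132 131 131 132 135 135 133 132 133 127 216 218 212 211]
 [ 99 104 117 131 133 135 134 133 130 125 124 121 214 218 215 215]
 [175 115 109  86 103 120 134 133 133 135 127 136 210 217 218 211]]
```

View pics/zz2.png

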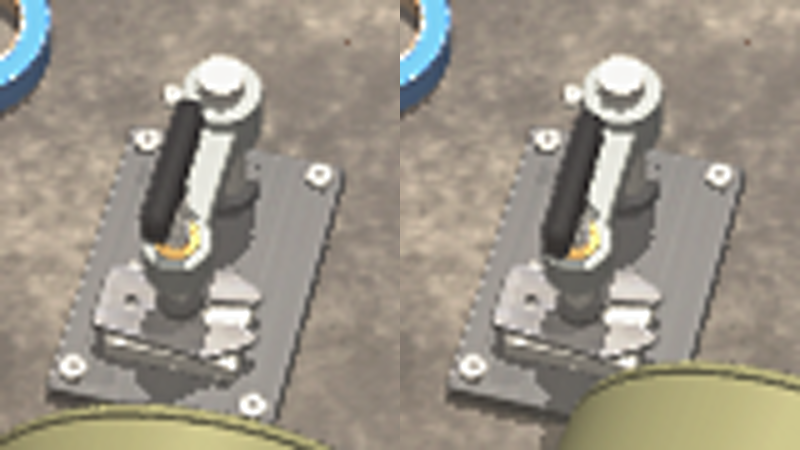

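The foot is at the same pixels as at 150° (bottom rim at row 284–285), so it rests on the plate. The knob has made a half turn, and the plate's edges have not moved. Handing in.

```bash
python3 -c "
from station import arm
print(arm.close_job())"
```

```text
the job is handed in; nothing more can be done
None
```

I clamped the plate and handed the job in: the foot touched at about 91° of knob turn (read from the pictures, good to roughly 8°), I stopped at about 182°, a quarter turn more, and the knob is released with the plate unmoved.

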